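Fit the jar mandrel to the labeller spindle

ROBOT

A 7-joint arm with a two-finger parallel gripper is mounted at the origin on the work surface. World frame = base frame: x ahead of the robot, y to its left, z up, the work surface at z = 0. Lengths are in m, angles in rad, forces in N, time in s.
With the tool pointing down it reaches from about 0.4 to 0.85 m from the base axis. Payload 4.5 kg.
Tool frame: the origin (TCP) lies between the finger pads; the fingertips stand r.finger_overhang ahead of it and the grasp point (between the pads) lies 8 mm behind it (r.finger_overhang is the distance from the TCP to the fingertips, in m); z points along the fingers, x is the direction in which the jaws open and shut, and the axes are right-handed (so a half turn about z gives the same grasp; the last joint's range is limited). The gripper opens to 88 mm and grips with 3 to 60 N. Pads are 18 mm wide; open, the fingers measure 123 mm over their backs; the gripper's body (75 mm by 187 mm) begins 45 mm behind the grasp point.
Start: joints at [-1.311, 0.689, -0.195, 1.565, 0.157, 0.902, -0.215], TCP at [0.14, 0.609, 0.25] pointing down, gripper open.
Joint ranges: [-3.01, 3.01], [-0.46, 2.08], [-1.47, 1.51], [0.13, 2.56], [-1, 4.14], [0.04, 2.09], [-2.66, 2.66]. Speed limits (rad/s): [2.57, 2.57, 3.14, 3.14, 3.14, 3.14, 3.14].

INTERFACE

Orientations are given as a unit quaternion [x, y, z, w].
In Python, from plant import r gives the robot as it stands.
- The arm moves only by the tool move_arm, never from a script. Its argument "targets" is a list that holds one entry, the list of rows, each a list of 7 numbers: the turn, a rotation vector about the world's x, y, z in rad, then the shift along the world's x, y, z in m, then the opening, from 0 (shut) to 1 (fully open). A call has 1 to 5 rows; each row shifts and turns the pose as measured when the row begins; what a row does not reach is not made up. A row lasts 1/10 s, in which the tool goes at most 50 mm and 8.59 degrees, less where a joint would pass 70% of its speed; a pose out of reach is approached as far as the arm can. A call with a gripper value outside its range is refused whole. The fingers move at their own pace and stop on an object; "force" is the grip in N (left out, the last holds). Time passes only in rows, so rows that do not move let the fingers close. It gives the time, the measured TCP pose, the force and the opening at its end, in the units of the state.
- r.get_state(): the state, without advancing time (a new reading comes with each control period).
- r.snapshot(name): name is "scene" or "top"; returns a dict with "frame" (400x640x3 uint8, red, green, blue), "K" (3x3 intrinsics, pixels), "D" ([k1, k2, p1, p2, k3] as OpenCV has them; the pictures are not rectified), "T" (4x4, takes a point from camera to world coordinates). Camera axes: x right, y up, looking along -z (the intrinsics and any distortion apply to the point x, -y, -z); pixel columns grow to the right and rows downward; lengths in m; the calibration is good to about 2 mm. A picture is of the moment at which its call begins. There is no depth.
- r.finish_job(): hands the job in, once; it reports no verdict.
Trained networks look in a picture, given as the dict that the camera call returned (one of the last four; its "shot" number tells which), for a name from the list of things; names that differ only in an ending like _2 or _b are one class to them, and where a whole thing is asked for, a point or a joint stands for the part that bears it (a point fixed in the world has none). Each returns a list of dicts, best first, with "score" (0 to 1); they miss things now and then, are a little off and sometimes report something else, mostly with a low value. They report only what shows in the picture. A call takes as long as a camera call. They do not tell look-alikes from the thing itself.
- r.find_in(picture, query): "centre" ([row, column] in pixels, amid what is visible of it).
The state is a dict: "clock": time; "q": joint angles; "qd": joint speeds; "joint_torque": joint torques, N m; "tool_pos": TCP position; "eef_rot": TCP orientation; "contact_force": force on the tool from outside, world axes, zero at the start; "moment": the same for the moment, N m; "opening": opening from 0.0 (shut) to 1.0 (fully open).
Only numpy, scipy, OpenCV 4.12 (cv2) and the standard library are available. Lean on these libraries where they do the work, as an engineer would, in place of code of your own. Each camera call takes 0.05 s, during which the arm holds its last target. There are 200 camera calls.

TASK

Take the larger jar mandrel out of the wooden rack and fit it to the labelling machine: put its tapered shank into the spindle, turn it under light pressure until its slot drops over the two drive dogs, then press it home through the spring catch until the flange lies flat on the spindle face, and let go. Feel your way in gently, never ramming it against the spindle, and leave the smaller mandrel and the jars where they are.

Things in the scene. Friction and masses are not known exactly. Their poses are not given: they have to be found in the camera images.
- mandrel_grip (a point): Centre of the white plastic grip block of the larger jar mandrel, the thing to fit (about 0.35 kg), upright in one of two holes of the wooden rack. Block: 34 mm along this point's x (two flats to grip), 46 mm along y, 52 mm high; point on the mandrel axis half-way up, z up. The top of the round aluminium flange (68 mm across, 12 mm thick) is 26 mm below, the seating face 38 mm below.
- mandrel: The larger mandrel; origin on its axis in the seating face (flange underside), x and z as mandrel_grip. A slot 13 mm wide, 8 mm deep runs right across the underside along x. The steel shank hangs 49.5 mm below: taper, diameter 31 mm at the flange to 21 mm 34 mm lower, then a waist and a bulb 18 mm across with an 11 mm wide nose. It must rise 50 mm to leave the rack.
- spindle_mouth (a point): Centre of the spindle's mouth, in its flat steel face (72 mm across, 112 mm above the table), z up, x towards the label roll. Bore: matching taper, 33 mm wide at the mouth. Fully home, the seating face lies on this face (mandrel_grip 38 mm above this point). In the last 5 mm a hidden spring catch resists with 8 to 18 N, then snaps over the bulb and holds the mandrel down.
- labeller: White bench labelling machine, fixed; origin on the table under the spindle axis, axes as spindle_mouth. On the spindle face two opposite drive dogs stand 6 mm high, 10 mm wide, 20 to 32 mm from the axis. Their line is within 0.65 rad of x, angle not measured: feel for it, turning under 3 to 8 N, or look. Slot play 0.05 rad each way, either way round. A brake holds the spindle (slips at 0.35 N m).
- small_grip (a point): Centre of the grip block of the smaller mandrel, in the other hole of the rack (block 22 by 28 mm, 38 mm high; plain flange 52 mm across). Leave it alone. The holes are 110 mm apart; the rack's top is 70 mm above the table.
- jar0_mid (a point): Half-way up a full closed jar with a white lid, 66 mm across, 90 mm high, standing on the table. Leave it alone.
- jar1_mid (a point): Half-way up a smaller full closed jar with a white lid, 60 mm across, 75 mm high, standing on the table. Leave it alone.
Mind the look-alikes: they are no part of the job. Leave any blue or pink look-alike of the mandrel alone.

How it is judged:
By the outcome, as a careful person would: the job done as asked, in the order asked, and still so for the second after the job is handed in, with the robot touching nothing.
It also fails if it takes over 72 s, if anything falls off the work surface, if the arm or the gripper's body presses on something with over 40 N, if the wrist force passes 120 N, or if a joint passes its speed limit or range.

## Working session

There is one attempt and no reset: what is moved stays moved. The work goes in short steps, Python scripts to look and compute and a tool call to move; the robot and the scene stay as the last step left them, time stands still between calls to the robot, and variables do not carry over. Pictures are saved under pics/ and viewed, about 8 in all and at most 12, crops included, and the job is handed in when it is done.

Besides the shell and the picture viewer there is one more tool, called after "Request:" by a JSON object that holds its "method" and its "body". move_arm: Moves the arm, as the interface text tells. Its arguments: {"type":"object","properties":{"targets":{"type":"array","items":{"type":"array","items":{"type":"array","items":{"type":"number"}}}},"force":{"type":"number"}},"required":["targets"]}

```bash
mkdir -p pics; ls; python3 - <<'E'
from plant import r
import cv2
for n in("scene","top"):
    p=r.snapshot(n); cv2.imwrite(f"pics/{n}0.png",p["frame"][:,:,::-1])
    print(n,p["K"],p["D"],p["T"])
    for q in("mandrel_grip","mandrel","spindle_mouth","small_grip","jar0_mid","jar1_mid","labeller"):
        print(q,[(d["score"],d["centre"]) for d in r.find_in(p,q)][:4])
print(r.get_state(),r.finger_overhang)
E
```

```text
pics
scene [[393.05196233   0.         319.5646554 ]
 [  0.         393.05196233 202.42344255]
 [  0.           0.           1.        ]] [-0.08280117  0.          0.          0.          0.        ] [[-0.09699929 -0.6773565   0.729232    1.11982824]
 [ 0.99515933 -0.07762332  0.06027038  0.01044512]
 [ 0.01578088  0.73154822  0.68160705  0.61863377]
 [ 0.          0.          0.          1.        ]]
mandrel_grip [(0.97, [153.2, 216.0]), (0.83, [180.1, 199.8]), (0.75, [232.5, 172.2])]
mandrel [(0.91, [232.1, 171.2]), (0.72, [182.0, 198.0]), (0.65, [153.7, 213.0])]
spindle_mouth [(0.76, [266.1, 421.3])]
small_grip [(0.72, [195.3, 250.6])]
jar0_mid [(0.95, [288.5, 319.0])]
jar1_mid [(0.98, [166.9, 330.9]), (0.2, [266.6, 423.3])]
labeller [(0.84, [263.7, 418.6])]
top [[439.59238863   0.         315.80122543]
 [  0.         439.59238863 197.96759984]
 [  0.           0.           1.        ]] [0.03289141 0.         0.         0.         0.        ] [[-0.05184349  0.97824896 -0.20085126  0.352112  ]
 [-0.99864664 -0.05161767  0.00636487 -0.01612935]
 [-0.00414104  0.20090941  0.97960107 
[... 431 characters left out ...]
ay([-1.31121348,  0.68908905, -0.19461382,  1.56531046,  0.15729184,
        0.90250759, -0.21511961]), 'qd': array([-4.35194226e-04,  4.74707444e-06, -1.25121117e-03,  1.03652329e-04,
       -7.67711536e-04, -6.74166397e-04,  1.06384582e-03]), 'joint_torque': array([ 5.20918093e-04, -5.27443314e+01, -1.26669779e+00, -1.53739142e+01,
       -5.17839147e-02, -5.62521527e-04,  5.11941687e-05]), 'tool_pos': array([0.13988844, 0.60915878, 0.2497471 ]), 'eef_rot': array([ 7.82259547e-01,  6.22952646e-01,  1.92149966e-05, -3.02787585e-05]), 'contact_force': array([-0.25801769,  0.39195126, -0.28344475]), 'moment': array([ 0.02658145,  0.02387761, -0.06985434]), 'opening': 0.9999080116875704} 0.011
```

View pics/scene0.png

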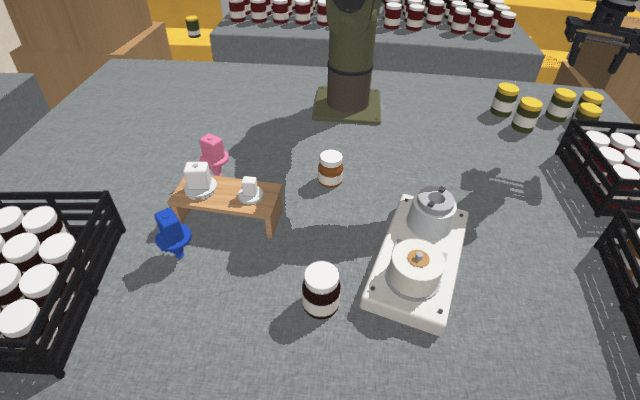

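View pics/top0.png

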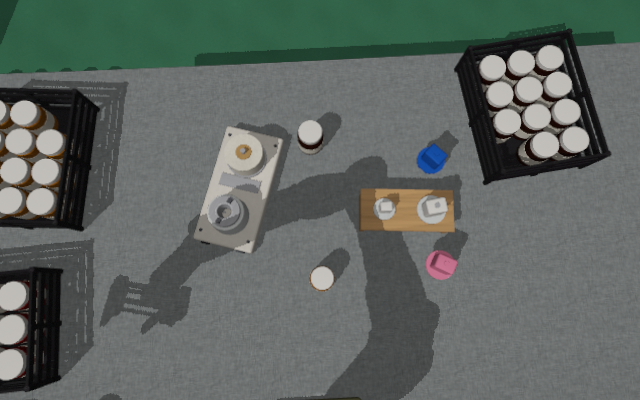

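The white mandrel is at about (432,210) in top and (199,180) in scene, between a blue and a pink look-alike. The spindle is at about (226,212) in top, with the label roll at (244,154). Next I'll enlarge both.

```bash
cat > h.py <<'E'
import numpy as np, cv2
def ray(p,rc):
    u=cv2.undistortPoints(np.array([[[rc[1],rc[0]]]],float),p["K"],np.array(p["D"]))[0,0]
    T=np.array(p["T"]); return T[:3,3],T[:3,:3]@np.array([u[0],-u[1],-1])
def at(p,rc,z):
    o,d=ray(p,rc); return o+d*(z-o[2])/d[2]
def px(p,X):
    T=np.array(p["T"]); c=T[:3,:3].T@(np.array(X,float)-T[:3,3])
    return cv2.projectPoints(np.array([[c[0],-c[1],-c[2]]]),np.zeros(3),np.zeros(3),p["K"],np.array(p["D"]))[0].ravel()
def tri(p1,a,p2,b):
    o1,d1=ray(p1,a);o2,d2=ray(p2,b)
    s=np.linalg.lstsq(np.c_[d1,-d2],o2-o1,rcond=None)[0]
    A=o1+s[0]*d1;B=o2+s[1]*d2
    return (A+B)/2,np.linalg.norm(A-B)
def crop(p,r0,c0,h,w,k):
    return cv2.resize(p["frame"][r0:r0+h,c0:c0+w,::-1],None,fx=k,fy=k,interpolation=cv2.INTER_CUBIC)
E
python3 - <<'E'
from plant import r
from h import *
s=r.snapshot("scene");t=r.snapshot("top")
a=np.hstack([crop(t,180,400,60,80,5),crop(t,182,186,60,80,5)])
b=np.hstack([crop(s,150,160,60,80,5),crop(s,176,396,60,80,5)])
cv2.imwrite("pics/c1.png",np.vstack([a,b]))
print(tri(s,[180.1,199.8],t,[209.8,430.9]))
print("grip top/roughly",at(t,[209.8,430.9],.108),at(s,[180.1,199.8],.108))
print("spindle",at(t,[212,226],.112),at(s,[205,435],.112))
E
```

```text
(array([ 0.51764312, -0.29023025,  0.09270437]), np.float64(0.002846028774681056))
grip top/roughly [ 0.51476902 -0.28466863  0.108     ] [ 0.53500277 -0.28300253  0.108     ]
spindle [0.5336079  0.18425436 0.112     ] [0.55992338 0.18481352 0.112     ]
```

View pics/c1.png

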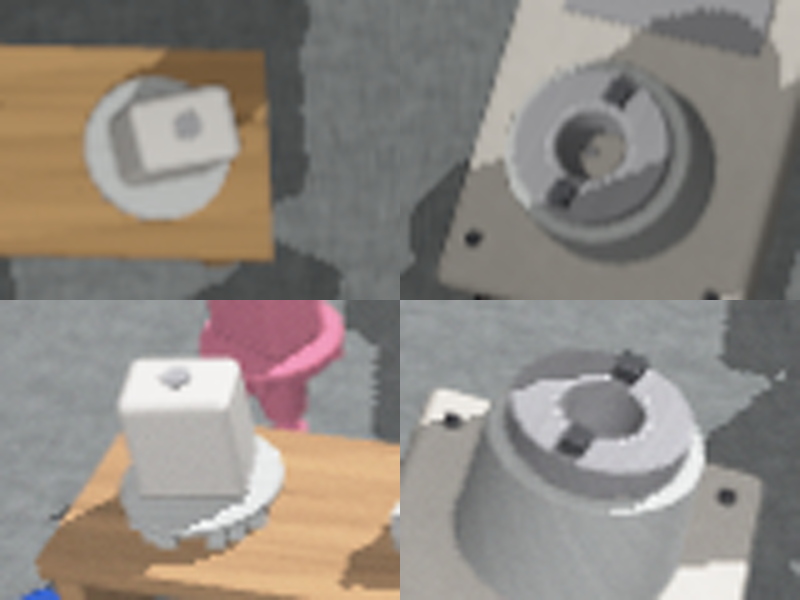

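The crop shows the white block's top corners at (130,107), (222,87), (238,150) and (140,177). The spindle's dogs are clearly visible: at (622,93) and (564,193) in top, (632,366) and (572,443) in scene.

```bash
python3 - <<'E'
from plant import r
from h import *
s=r.snapshot("scene");t=r.snapshot("top")
f=lambda x,y,r0,c0,:[r0+(y+.5)/5-.5,c0+(x+.5)/5-.5]
T=[f(x,y,180,400) for x,y in[(130,107),(222,87),(238,150),(140,177)]]
P=[at(t,c,.134)for c in T]; print(np.round(P,4),np.mean(P,0))
for i in range(4):
    d=P[(i+1)%4]-P[i]; print(np.linalg.norm(d),np.arctan2(d[1],d[0]))
k=tri(t,f(188,124,180,400),s,f(174,77,150,160));print("knob",k,at(t,f(188,124,180,400),.136),at(s,f(174,77,150,160),.136))
S=[f(x,y-300,150,160)for x,y in[(135,358),(238,358),(246,400),(120,403)]]
P=[at(s,c,.134)for c in S]; print("scene",np.round(P,4),np.mean(P,0))
for i in range(4):
    d=P[(i+1)%4]-P[i]; print(np.linalg.norm(d),np.arctan2(d[1],d[0]))
D=[f(222,93,182,186),f(164,193,182,186)];E=[f(232,66,176,396),f(172,143,176,396)]
for p,q in((t,D),(s,E)):
    A=[at(p,c,.117)for c in q];d=A[0]-A[1];print("dogs",A,np.mean(A,0),np.linalg.norm(d),np.arctan2(d[1],d[0]))
print([tri(t,D[i],s,E[i]) for i in(0,1)])
# bore mouths
print("bore",at(t,f(190,145,182,186),.112),at(s,f(205,110,176,396),.112))
print("roll",at(t,[153,244],.1))
# face outlines predicted
E
```

```text
[[ 0.5311 -0.2679  0.134 ]
 [ 0.538  -0.3099  0.134 ]
 [ 0.5091 -0.3138  0.134 ]
 [ 0.4992 -0.2691  0.134 ]] [ 0.51935541 -0.29019563  0.134     ]
0.04252394096828287 -1.4064394720266062
0.029219320023790275 -3.007270383603409
0.045768633087036874 1.7887805331987172
0.031918218010007146 0.036926423644440716
knob (array([ 0.52183575, -0.29287588,  0.13560815]), np.float64(0.0007807585549903219)) [ 0.52165851 -0.29236881  0.136     ] [ 0.522262   -0.29306543  0.136     ]
scene [[ 0.5092 -0.3146  0.134 ]
 [ 0.5046 -0.2723  0.134 ]
 [ 0.5311 -0.2606  0.134 ]
 [ 0.5385 -0.3103  0.134 ]] [ 0.52087116 -0.28945535  0.134     ]
0.04254576476812822 1.6796562051046147
0.02898276355567688 0.4157768248294938
0.050278694019556064 -1.4225217960516672
0.029628644625324826 -2.996867073273819
dogs [array([0.55961983, 0.17382754, 0.117     ]), array([0.51473887, 0.20060901, 0.117     ])] [0.53717935 0.18721827 0.117     ] 0.05226420584989798 -0.5380058467964868
dogs [array([0.51627051, 0.2027467 , 0.117     ]), array([0.56429635, 0.17377326, 0.117     ])] [0.54028343 0.18825998 0.117     ] 0.056088690377075597 2.5987586120600294
[(array([0.55505165, 0.17911747, 0.14805832]), np.float64(0.022328488529935162)), (array([0.51978089, 0.19781973, 0.07849446]), np.float64(0.022040284905023827))]
bore [0.53715074 0.18969542 0.112     ] [0.53818213 0.1904812  0.112     ]
roll [0.67608383 0.14234689 0.1       ]
```

Request:
{"method": "move_arm", "body": {"targets": [[[0,0,-0.12,0.038,-0.031,0,0.6],[0,0,-0.12,0.038,-0.031,0,0.6],[0,0,-0.12,0.038,-0.031,0,0.6],[0,0,-0.12,0.038,-0.031,0,0.6],[0,0,-0.12,0.038,-0.031,0,0.6]]], "force": 25}}

```text
clock: 1.5
tool_pos: [0.3251, 0.4559, 0.2502]
eef_rot: [0.932, 0.362, 0.001, -0.005]
contact_force: [0.0, 0.6, -0.4]
opening: 0.602
```

Request:
{"method": "move_arm", "body": {"targets": [[[0,0,-0.12,0.038,-0.031,0,0.6],[0,0,-0.12,0.038,-0.031,0,0.6],[0,0,-0.12,0.038,-0.031,0,0.6],[0,0,-0.12,0.038,-0.031,0,0.6],[0,0,-0.12,0.038,-0.031,0,0.6]]]}}

```text
clock: 2.0
tool_pos: [0.5185, 0.2972, 0.2515]
eef_rot: [0.998, 0.058, 0.004, -0.006]
contact_force: [0.2, 1.2, 1.0]
opening: 0.6
```

Request:
{"method": "move_arm", "body": {"targets": [[[0,0,0,0.0,-0.048,0,0.6],[0,0,0,0.0,-0.048,0,0.6],[0,0,0,0.0,-0.048,0,0.6],[0,0,0,0.0,-0.048,0,0.6],[0,0,0,0.0,-0.048,0,0.6]]]}}

```text
clock: 2.5
tool_pos: [0.525, 0.0504, 0.2517]
eef_rot: [0.998, 0.056, 0.009, -0.007]
contact_force: [1.6, 0.0, 0.0]
opening: 0.6
```

Request:
{"method": "move_arm", "body": {"targets": [[[0,0,0,0.0,-0.048,0,0.6],[0,0,0,0.0,-0.048,0,0.6],[0,0,0,0.0,-0.048,0,0.6],[0,0,0,0.0,-0.048,0,0.6],[0,0,0,0.0,-0.048,0,0.6]]]}}

```text
clock: 3.0
tool_pos: [0.5245, -0.199, 0.2529]
eef_rot: [0.998, 0.057, 0.01, -0.007]
contact_force: [1.7, -0.1, 0.3]
opening: 0.601
```

Request:
{"method": "move_arm", "body": {"targets": [[[-0.015,0.019,0.05,-0.003,-0.046,0,0.6],[0,0,0,0.0,-0.045,0,0.6],[0,0,0,0,0,0,0.6],[0,0,0,0,0,0,0.6]]]}}

```text
clock: 3.4
tool_pos: [0.5186, -0.3042, 0.2533]
eef_rot: [0.997, 0.076, 0.0, 0.003]
contact_force: [0.8, 0.7, -0.0]
opening: 0.598
```

```bash
cat >> h.py <<'E'
def st(r):
    from scipy.spatial.transform import Rotation as R
    s=r.get_state(); M=R.from_quat(s["eef_rot"]).as_matrix(); z=M[:,2]
    print("t",round(s["clock"],2),"pos",np.round(s["tool_pos"],4),"yaw",round(np.arctan2(M[1,0],M[0,0]),3),"fixtilt",np.round(np.cross(z,[0,0,-1]),4),"F",np.round(s["contact_force"],1),"M",np.round(s["moment"],2),"open",round(s["opening"]*88,1))
    return s
E
python3 - <<'E'
from plant import r
from h import *
st(r)
s=r.snapshot("scene");t=r.snapshot("top")
cv2.imwrite("pics/c2.png",np.hstack([crop(t,150,390,110,90,4),crop(s,90,150,110,100,4)]))
E
```

```text
t 3.4 pos [ 0.5186 -0.3042  0.2533] yaw 0.153 fixtilt [0.0057 0.0007 0.    ] F [ 0.8  0.7 -0. ] M [0.01 0.04 0.03] open 52.6
```

View pics/c2.png

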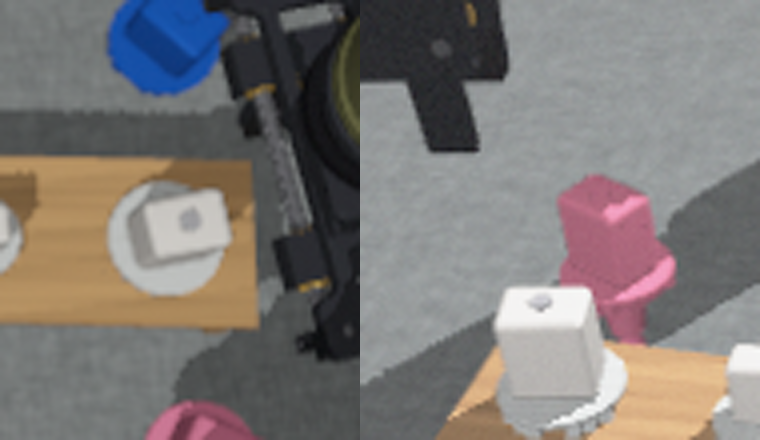

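The gripper, at about (290,200), hangs up and to the right of the mandrel in the top view, with clear room between the look-alikes. I'll cross-check the axis from the flange circle at (167,237).

```bash
python3 - <<'E'
from plant import r
from h import *
t=r.snapshot("top");s=r.snapshot("scene")
print(at(t,[150+237.5/4-.5,390+167.5/4-.5],.081))
# flange left/right edge & grip refine: score box-top + flange silhouettes
import itertools
from scipy.optimize import minimize
def white(p):
    f=p["frame"].astype(int); return ((f.max(2)-f.min(2))<22)&(f.min(2)>150)
W={}
for n,p,(r0,r1,c0,c1) in(("t",t,(190,230,414,455)),("s",s,(158,205,178,222))):
    W[n]=(p,white(p)[r0:r1,c0:c1],r0,c0)
def circ(x,y,z,R): return [[x+R*np.cos(a),y+R*np.sin(a),z] for a in np.linspace(0,2*np.pi,40,endpoint=False)]
def cost(v,n=None):
    x,y,a=v;c,q=np.cos(a),np.sin(a);e=0
    box=[[x+c*i-q*j,y+q*i+c*j,z] for i in(-.017,.017) for j in(-.023,.023) for z in(.082,.134)]
    fl=circ(x,y,.070,.034)+circ(x,y,.082,.034)
    for k in(W if n is None else n):
        p,m,r0,c0=W[k];K=8
        M=np.zeros((m.shape[0]*K,m.shape[1]*K),np.uint8)
        for g in(box,fl):
            h=cv2.convexHull(np.array([(px(p,X)-[c0,r0]+.5)*K for X in g],np.float32))
            cv2.fillConvexPoly(M,np.round(h).astype(np.int32),1)
        e+=np.abs(cv2.resize(M.astype(np.float32),(m.shape[1],m.shape[0]),interpolation=cv2.INTER_AREA)-m).sum()
    return e
for n in(None,"t","s"):
    o=minimize(cost,[.521,-.2905,.165],args=(n,),method="Nelder-Mead",options=dict(initial_simplex=[[.521,-.2905,.165],[.525,-.2905,.165],[.521,-.287,.165],[.521,-.2905,.25]]))
    print(n,o.x,o.fun,cost([.521,-.2905,.165],n))
E
```

```text
[ 0.52132331 -0.29329097  0.081     ]
None [ 0.5199164  -0.29293752  0.29755746] 408.0 459.84375
t [ 0.52146243 -0.29322787  0.16186156] 214.71875 221.59375
s [ 0.51699371 -0.29454363  0.32016718] 170.28125 238.25
```

Request:
{"method": "move_arm", "body": {"targets": [[[0.006,0.001,0.01,0.0025,0.0112,-0.01,0.6],[0,0,0,0,0,-0.03,0.6],[0,0,0,0,0,-0.03,0.6],[0,0,0,0,0,-0.02,0.6],[0,0,0,0,0,0,0.6]]]}}

```text
clock: 4.1
tool_pos: [0.525, -0.2789, 0.16]
eef_rot: [0.996, 0.091, 0.002, -0.003]
contact_force: [0.4, 1.0, 0.1]
opening: 0.601
```

```bash
python3 -c "
from plant import r
from h import *
st(r)"
```

```text
t 4.1 pos [ 0.525  -0.2789  0.16  ] yaw 0.181 fixtilt [-0.0066  0.0026  0.    ] F [0.4 1.  0.1] M [-0.06  0.07  0.01] open 52.9
```

Request:
{"method": "move_arm", "body": {"targets": [[[-0.006,0.003,-0.02,-0.004,-0.0141,0,0.6],[0,0,0,0,0,0,0.6],[0,0,0,0,0,0,0.6]]]}}

```text
clock: 4.4
tool_pos: [0.5224, -0.2918, 0.1614]
eef_rot: [0.997, 0.082, 0.001, -0.0]
contact_force: [0.3, -1.0, -0.1]
opening: 0.602
```

```bash
python3 -c "
from plant import r
from h import *
st(r)"
```

```text
t 4.4 pos [ 0.5224 -0.2918  0.1614] yaw 0.164 fixtilt [-0.0007  0.0013  0.    ] F [ 0.3 -1.  -0.1] M [-0.1   0.08  0.02] open 53.0
```

Request:
{"method": "move_arm", "body": {"targets": [[[0,0,0,-0.0012,-0.001,-0.02,0.6],[0,0,0,0,0,-0.02,0.6],[0,0,0,0,0,-0.013,0.6],[0,0,0,0,0,-0.004,0.6],[0,0,0,0,0,0,0.6]]]}}

```text
clock: 4.9
tool_pos: [0.5245, -0.2951, 0.1078]
eef_rot: [0.997, 0.081, 0.005, 0.003]
contact_force: [-0.1, -0.1, 0.7]
opening: 0.596
```

```bash
python3 -c "
from plant import r
from h import *
st(r)"
```

```text
t 4.9 pos [ 0.5245 -0.2951  0.1078] yaw 0.162 fixtilt [0.0042 0.0113 0.    ] F [-0.1 -0.1  0.7] M [-0.1   0.04 -0.02] open 52.4
```

Request:
{"method": "move_arm", "body": {"targets": [[[0.004,0.011,0,-0.0035,0.0021,-0.007,0.6],[0,0,0,0,0,0,0.6],[0,0,0,0,0,0,0.6]]]}}

```text
clock: 5.2
tool_pos: [0.5218, -0.2933, 0.102]
eef_rot: [0.997, 0.081, 0.001, 0.001]
contact_force: [-0.6, 0.3, 0.1]
opening: 0.604
```

```bash
python3 -c "
from plant import r
from h import *
st(r)"
```

```text
t 5.2 pos [ 0.5218 -0.2933  0.102 ] yaw 0.162 fixtilt [0.0012 0.0019 0.    ] F [-0.6  0.3  0.1] M [-0.02  0.03 -0.05] open 53.1
```

Request:
{"method": "move_arm", "body": {"targets": [[[0,0,0,0,0,0,0.3],[0,0,0,0,0,0,0.3],[0,0,0,0,0,0,0.3],[0,0,0,0,0,0,0.3],[0,0,0,0,0,0,0.3]]], "force": 40}}

```text
clock: 5.7
tool_pos: [0.5222, -0.2935, 0.1027]
eef_rot: [0.997, 0.081, 0.001, 0.001]
contact_force: [0.0, -0.2, -1.3]
opening: 0.386
```

```bash
python3 -c "
from plant import r
from h import *
st(r)"
```

```text
t 5.7 pos [ 0.5222 -0.2935  0.1027] yaw 0.162 fixtilt [0.0017 0.0031 0.    ] F [ 0.  -0.2 -1.3] M [-0.14  0.06 -0.02] open 34.0
```

Request:
{"method": "move_arm", "body": {"targets": [[[0,0,0,0,0,0.01,0.2],[0,0,0,0,0,0.015,0.2],[0,0,0,0,0,0.015,0.2],[0,0,0,0,0,0.015,0.2],[0,0,0,0,0,0.015,0.2]]]}}

```text
clock: 6.2
tool_pos: [0.5188, -0.2918, 0.1736]
eef_rot: [0.997, 0.081, -0.003, -0.001]
contact_force: [-0.3, -0.6, -2.4]
opening: 0.384
```

Request:
{"method": "move_arm", "body": {"targets": [[[0,0,0,0,0,0.03,0.2],[0,0,0,0,0,0.03,0.2],[0,0,0,0,0,0.02,0.2],[0,0,0,0,0,0,0.2]]]}}

```text
clock: 6.6
tool_pos: [0.5177, -0.2914, 0.2596]
eef_rot: [0.997, 0.081, -0.002, -0.001]
contact_force: [0.0, -0.6, -3.6]
opening: 0.383
```

```bash
python3 -c "
from plant import r
from h import *
st(r)
t=r.snapshot('top');s=r.snapshot('scene')
cv2.imwrite('pics/c3.png',np.hstack([crop(t,150,390,110,90,4),crop(s,90,150,110,100,4)]))"
```

```text
t 6.6 pos [ 0.5177 -0.2914  0.2596] yaw 0.162 fixtilt [-0.0021 -0.0046 -0.    ] F [ 0.  -0.6 -3.6] M [-0.07  0.01  0.02] open 33.7
```

View pics/c3.png

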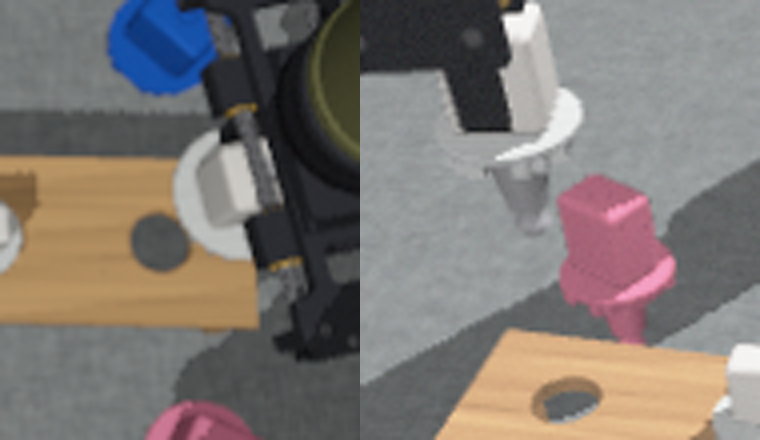

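Lifted clear: the empty hole is at (160,241) and the shank is visible in scene at (525,190). Next, over the spindle while turning to the dogs' angle.

Request:
{"method": "move_arm", "body": {"targets": [[[-0.002,-0.005,-0.05,0.002,0.025,0,0.2],[0,0,-0.07,0.002,0.045,0,0.2],[0,0,-0.07,0.002,0.045,0,0.2],[0,0,-0.07,0.002,0.045,0,0.2],[0,0,-0.07,0.002,0.045,0,0.2]]]}}

```text
clock: 7.2
tool_pos: [0.5187, -0.0882, 0.2486]
eef_rot: [0.995, -0.099, -0.009, -0.0]
contact_force: [0.3, 0.4, -2.8]
opening: 0.383
```

Request:
{"method": "move_arm", "body": {"targets": [[[0,0,-0.07,0.002,0.045,0,0.2],[0,0,-0.07,0.002,0.045,0,0.2],[0,0,-0.07,0.002,0.045,0,0.2],[0,0,-0.06,0.002,0.035,0,0.2],[0,0,-0.06,0,0.025,0,0.2]]]}}

```text
clock: 7.7
tool_pos: [0.5199, 0.1187, 0.2403]
eef_rot: [0.964, -0.265, -0.017, -0.0]
contact_force: [0.9, 0.1, -2.7]
opening: 0.382
```

```bash
python3 -c "
from plant import r
from h import *
st(r)
t=r.snapshot('top')
print(at(t,[150+241.5/4-.5,390+160.5/4-.5],.07))
st(r)"
```

```text
t 7.7 pos [0.5199 0.1187 0.2403] yaw -0.537 fixtilt [-0.0095 -0.0331 -0.    ] F [ 0.9  0.1 -2.7] M [-0.07  0.05  0.03] open 33.6
[ 0.52095159 -0.2918813   0.07      ]
t 7.75 pos [0.5192 0.1246 0.2398] yaw -0.533 fixtilt [-0.0137 -0.0344 -0.    ] F [ 0.2  4.9 -3.8] M [ 0.38  0.11 -0.03] open 33.7
```

Request:
{"method": "move_arm", "body": {"targets": [[[-0.013,-0.034,0,0.012,0.035,0,0.2],[0,0,0,0.004,0.02,0,0.2],[0,0,0,0,0,0,0.2],[0,0,0,0,0,0,0.2]]]}}

```text
clock: 8.15
tool_pos: [0.5311, 0.181, 0.2335]
eef_rot: [0.965, -0.261, -0.004, 0.004]
contact_force: [0.2, -0.6, -2.8]
opening: 0.386
```

```bash
python3 -c "
from plant import r
from h import *
st(r)"
```

```text
t 8.15 pos [0.5311 0.181  0.2335] yaw -0.529 fixtilt [ 0.006  -0.0108  0.    ] F [ 0.2 -0.6 -2.8] M [-0.12  0.13 -0.01] open 34.0
```

Request:
{"method": "move_arm", "body": {"targets": [[[0.006,-0.011,-0.01,0.0065,0.0075,0,0.2],[0,0,0,0,0,0,0.2],[0,0,0,0,0,0,0.2]]]}}

```text
clock: 8.45
tool_pos: [0.5374, 0.184, 0.2324]
eef_rot: [0.963, -0.269, -0.001, 0.002]
contact_force: [-0.4, 1.2, -3.0]
opening: 0.381
```

```bash
python3 -c "
from plant import r
from h import *
st(r)
t=r.snapshot('top');s=r.snapshot('scene')
a=cv2.resize(crop(t,160,170,90,110,4),None,fx=.9,fy=.9); b=crop(s,130,380,100,90,4)[:a.shape[0]]
b=np.vstack([b,np.zeros((max(0,a.shape[0]-b.shape[0]),b.shape[1],3),np.uint8)])
cv2.imwrite('pics/c4.png',np.hstack([a,b]));st(r)"
```

```text
t 8.45 pos [0.5374 0.184  0.2324] yaw -0.546 fixtilt [ 0.0027 -0.0019  0.    ] F [-0.4  1.2 -3. ] M [-0.1   0.14  0.02] open 33.5
t 8.55 pos [0.5375 0.1844 0.2326] yaw -0.545 fixtilt [ 0.0022 -0.0014  0.    ] F [ 0.1  0.6 -2.7] M [-0.11  0.14 -0.02] open 33.8
```

View pics/c4.png

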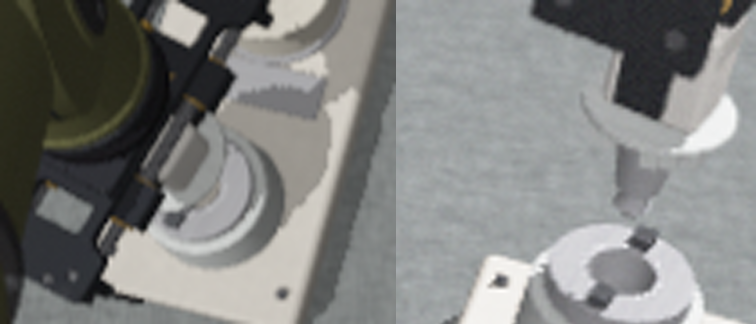

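Mandrel nose at (632,205) in the scene part, just above the bore at (622,268), and the jaw line runs parallel to the dogs. Correcting 4.5 mm in y and lowering carefully.

Request:
{"method": "move_arm", "body": {"targets": [[[0.002,-0.002,0,0,0.0045,0,0.2],[0,0,0,0,0,-0.01,0.2],[0,0,0,0,0,-0.01,0.2],[0,0,0,0,0,-0.005,0.2],[0,0,0,0,0,0,0.2]]]}}

```text
clock: 9.05
tool_pos: [0.5372, 0.1885, 0.2053]
eef_rot: [0.963, -0.27, 0.0, 0.0]
contact_force: [0.4, 0.1, -2.5]
opening: 0.385
```

```bash
python3 -c "
from plant import r
from h import *
st(r)"
```

```text
t 9.05 pos [0.5372 0.1885 0.2053] yaw -0.546 fixtilt [0.0002 0.0003 0.    ] F [ 0.4  0.1 -2.5] M [-0.17  0.11 -0.04] open 33.8
```

Request:
{"method": "move_arm", "body": {"targets": [[[0,0,0,0.0003,0,-0.007,0.2],[0,0,0,0,0,-0.007,0.2],[0,0,0,0,0,-0.006,0.2],[0,0,0,0,0,0,0.2]]]}}

```text
clock: 9.45
tool_pos: [0.5374, 0.1884, 0.1832]
eef_rot: [0.963, -0.27, -0.0, 0.0]
contact_force: [0.9, -0.6, -2.6]
opening: 0.384
```

```bash
python3 -c "
from plant import r
from h import *
st(r)"
```

```text
t 9.45 pos [0.5374 0.1884 0.1832] yaw -0.546 fixtilt [ 0.0005 -0.0002  0.    ] F [ 0.9 -0.6 -2.6] M [-0.08  0.16 -0.02] open 33.8
```

Nose about 10 mm in, no contact.

Request:
{"method": "move_arm", "body": {"targets": [[[0,0,0,0,0,-0.005,0.2],[0,0,0,0,0,-0.005,0.2],[0,0,0,0,0,-0.005,0.2],[0,0,0,0,0,-0.003,0.2],[0,0,0,0,0,0,0.2]]]}}

```text
clock: 9.95
tool_pos: [0.5378, 0.1885, 0.1638]
eef_rot: [0.963, -0.27, 0.0, 0.0]
contact_force: [-0.9, 0.2, -2.3]
opening: 0.381
```

```bash
python3 -c "
from plant import r
from h import *
st(r)"
```

```text
t 9.95 pos [0.5378 0.1885 0.1638] yaw -0.546 fixtilt [0.0003 0.0005 0.    ] F [-0.9  0.2 -2.3] M [-0.07  0.1  -0.04] open 33.6
```

Request:
{"method": "move_arm", "body": {"targets": [[[0,0,0,0,0,-0.003,0.2],[0,0,0,0,0,-0.003,0.2],[0,0,0,0,0,-0.002,0.2],[0,0,0,0,0,-0.002,0.2],[0,0,0,0,0,0,0.2]]]}}

```text
clock: 10.45
tool_pos: [0.5381, 0.1885, 0.1532]
eef_rot: [0.963, -0.27, 0.001, -0.0]
contact_force: [0.4, 0.9, -3.6]
opening: 0.381
```

Request:
{"method": "move_arm", "body": {"targets": [[[0,0,0,0,0,-0.001,0.2],[0,0,0,0,0,-0.001,0.2],[0,0,0,0,0,-0.001,0.2],[0,0,0,0,0,0,0.2]]]}}

```text
clock: 10.85
tool_pos: [0.5383, 0.1884, 0.1505]
eef_rot: [0.963, -0.27, 0.001, -0.0]
contact_force: [-0.5, -0.3, -2.1]
opening: 0.384
```

```bash
python3 -c "
from plant import r
from h import *
st(r)"
```

```text
t 10.85 pos [0.5383 0.1884 0.1505] yaw -0.547 fixtilt [-0.      0.0017  0.    ] F [-0.5 -0.3 -2.1] M [-0.16  0.29  0.  ] open 33.8
```

Request:
{"method": "move_arm", "body": {"targets": [[[0,0,0,0,0,-0.001,0.2],[0,0,0,0,0,-0.001,0.2],[0,0,0,0,0,0,0.2]]]}}

```text
clock: 11.15
tool_pos: [0.5383, 0.1877, 0.1493]
eef_rot: [0.963, -0.27, 0.001, -0.0]
contact_force: [-0.6, -0.8, -0.8]
opening: 0.381
```

```bash
python3 -c "
from plant import r
from h import *
st(r)"
```

```text
t 11.15 pos [0.5383 0.1877 0.1493] yaw -0.547 fixtilt [0.0004 0.0021 0.    ] F [-0.6 -0.8 -0.8] M [-0.19  0.33  0.04] open 33.5
```

Request:
{"method": "move_arm", "body": {"targets": [[[0,0,0,0,0,-0.0012,0.2],[0,0,0,0,0,-0.0012,0.2],[0,0,0,0,0,0,0.2]]]}}

```text
clock: 11.45
tool_pos: [0.5383, 0.1876, 0.1488]
eef_rot: [0.963, -0.27, 0.001, -0.001]
contact_force: [-1.7, -1.5, 0.9]
opening: 0.382
```

```bash
python3 -c "
from plant import r
from h import *
st(r)"
```

```text
t 11.45 pos [0.5383 0.1876 0.1488] yaw -0.547 fixtilt [-0.0007  0.0025  0.    ] F [-1.7 -1.5  0.9] M [-0.33  0.34 -0.03] open 33.6
```

Contact is light, about 3.5 N net. I'll turn under it to feel for the dogs.

Request:
{"method": "move_arm", "body": {"targets": [[[0,0,0.03,0,0,-0.001,0.2],[0,0,0.03,0,0,-0.001,0.2],[0,0,0.02,0,0,-0.001,0.2],[0,0,0,0,0,-0.001,0.2]]]}}

```text
clock: 11.85
tool_pos: [0.5383, 0.1876, 0.1472]
eef_rot: [0.973, -0.229, 0.001, -0.001]
contact_force: [-2.7, -0.4, 5.4]
opening: 0.385
```

```bash
python3 -c "
from plant import r
from h import *
st(r)"
```

```text
t 11.85 pos [0.5383 0.1876 0.1472] yaw -0.462 fixtilt [-0.0019  0.0031  0.    ] F [-2.7 -0.4  5.4] M [-0.3   0.56  0.04] open 33.9
```

Request:
{"method": "move_arm", "body": {"targets": [[[0,0,0.03,0,0,0,0.2],[0,0,0.03,0,0,0,0.2],[0,0,0,0,0,0,0.2]]]}}

```text
clock: 12.15
tool_pos: [0.5384, 0.1876, 0.1471]
eef_rot: [0.98, -0.198, 0.001, -0.002]
contact_force: [-1.6, -0.4, 3.0]
opening: 0.385
```

```bash
python3 -c "
from plant import r
from h import *
st(r)"
```

```text
t 12.15 pos [0.5384 0.1876 0.1471] yaw -0.399 fixtilt [-0.0027  0.0031  0.    ] F [-1.6 -0.4  3. ] M [-0.2   0.44 -0.33] open 33.9
```

The turning moment reached 0.33 N m at this depth, so the slot is over the dogs. Backing off to mid-play, then pressing gradually.

Request:
{"method": "move_arm", "body": {"targets": [[[0,0,-0.05,-0.0004,0,0,0.2],[0,0,-0.01,0,0,-0.001,0.2],[0,0,0,0,0,-0.0015,0.2],[0,0,0,0,0,-0.0015,0.2]]]}}

```text
clock: 12.55
tool_pos: [0.538, 0.188, 0.1445]
eef_rot: [0.974, -0.226, 0.001, -0.002]
contact_force: [-6.3, -2.4, 26.2]
opening: 0.382
```

```bash
python3 -c "
from plant import r
from h import *
st(r)"
```

```text
t 12.55 pos [0.538  0.188  0.1445] yaw -0.456 fixtilt [-0.0033  0.0033  0.    ] F [-6.3 -2.4 26.2] M [-0.71  1.75 -0.1 ] open 33.6
```

Request:
{"method": "move_arm", "body": {"targets": [[[0,0,0,-0.0003,0,-0.001,0.2],[0,0,0,0,0,0,0.2]]]}}

```text
clock: 12.75
tool_pos: [0.5379, 0.1879, 0.1447]
eef_rot: [0.974, -0.225, 0.002, -0.002]
contact_force: [-0.2, -1.3, -4.0]
opening: 0.387
```

Request:
{"method": "move_arm", "body": {"targets": [[[0,0,0,0,0,0.0015,0.2],[0,0,0,0,0,0.0015,0.2],[0,0,0,0,0,0,0.2]]]}}

```text
clock: 13.05
tool_pos: [0.5376, 0.188, 0.1455]
eef_rot: [0.975, -0.224, 0.001, -0.002]
contact_force: [1.0, -0.1, -3.2]
opening: 0.382
```

```bash
python3 -c "
from plant import r
from h import *
st(r)"
```

```text
t 13.05 pos [0.5376 0.188  0.1455] yaw -0.451 fixtilt [-0.0025  0.0027  0.    ] F [ 1.  -0.1 -3.2] M [-0.23  0.15  0.01] open 33.6
```

Request:
{"method": "move_arm", "body": {"targets": [[[0,0,0,0,0,-0.001,0.2],[0,0,0,0,0,-0.001,0.2],[0,0,0,0,0,-0.0012,0.2]]]}}

```text
clock: 13.35
tool_pos: [0.5377, 0.188, 0.1446]
eef_rot: [0.975, -0.223, 0.001, -0.002]
contact_force: [-3.0, -0.6, 10.0]
opening: 0.383
```

```bash
python3 -c "
from plant import r
from h import *
st(r)"
```

```text
t 13.35 pos [0.5377 0.188  0.1446] yaw -0.45 fixtilt [-0.0033  0.0029  0.    ] F [-3.  -0.6 10. ] M [-0.47  0.77 -0.01] open 33.7
```

Request:
{"method": "move_arm", "body": {"targets": [[[0,0,0,0,0,-0.002,0.2],[0,0,0,0,0,-0.002,0.2]]]}}

```text
clock: 13.55
tool_pos: [0.5377, 0.1881, 0.1446]
eef_rot: [0.975, -0.223, 0.001, -0.003]
contact_force: [-4.5, -1.6, 14.1]
opening: 0.385
```

```bash
python3 -c "
from plant import r
from h import *
st(r)"
```

```text
t 13.55 pos [0.5377 0.1881 0.1446] yaw -0.45 fixtilt [-0.005   0.0037  0.    ] F [-4.5 -1.6 14.1] M [-0.59  1.21  0.03] open 33.9
```

Hard stop at z = 0.1446 (expected 0.1447) under about 17 N, with no further travel, so it is seated. Relaxing and letting go.

Request:
{"method": "move_arm", "body": {"targets": [[[0,0,0,0,0,0.0005,0.38],[0,0,0,0,0,0,0.42],[0,0,0,0,0,0,0.5],[0,0,0,0,0,0,0.6],[0,0,0,0,0,0,0.6]]], "force": 10}}

```text
clock: 14.05
tool_pos: [0.5394, 0.1891, 0.1464]
eef_rot: [0.975, -0.223, 0.003, -0.004]
contact_force: [0.4, 0.3, 0.3]
opening: 0.6
```

```bash
python3 -c "
from plant import r
from h import *
st(r)"
```

```text
t 14.05 pos [0.5394 0.1891 0.1464] yaw -0.45 fixtilt [-0.0071  0.008   0.    ] F [0.4 0.3 0.3] M [-0.07  0.13 -0.02] open 52.8
```

Request:
{"method": "move_arm", "body": {"targets": [[[0,0,0,0,0,0.015,0.6],[0,0,0,0,0,0.025,0.6],[0,0,0,0,0,0.03,0.6],[0,0,0,0,0,0.03,0.6],[0,0,0,0,0,0.03,0.6]]]}}

```text
clock: 14.55
tool_pos: [0.5361, 0.1883, 0.276]
eef_rot: [0.975, -0.223, -0.001, -0.001]
contact_force: [0.5, -1.2, -0.8]
opening: 0.6
```

Request:
{"method": "move_arm", "body": {"targets": [[[0,0,0,-0.03,0.03,0.03,0.6],[0,0,0,-0.03,0.04,0.02,0.6],[0,0,0,-0.03,0.04,0,0.6],[0,0,0,-0.02,0.04,0,0.6],[0,0,0,0,0,0,0.6]]]}}

```text
clock: 15.05
tool_pos: [0.427, 0.3406, 0.3322]
eef_rot: [0.974, -0.226, 0.003, -0.006]
contact_force: [0.3, 0.5, -0.5]
opening: 0.601
```

```bash
python3 -c "
from plant import r
from h import *
st(r)
t=r.snapshot('top');s=r.snapshot('scene')
cv2.imwrite('pics/c5.png',np.hstack([crop(t,170,180,80,75,5),crop(s,150,390,80,80,5)]))
cv2.imwrite('pics/s5.png',s['frame'][:,:,::-1])"
```

```text
t 15.05 pos [0.427  0.3406 0.3322] yaw -0.456 fixtilt [-0.0102  0.0093  0.    ] F [ 0.3  0.5 -0.5] M [-0.08  0.08  0.01] open 52.9
```

View pics/c5.png

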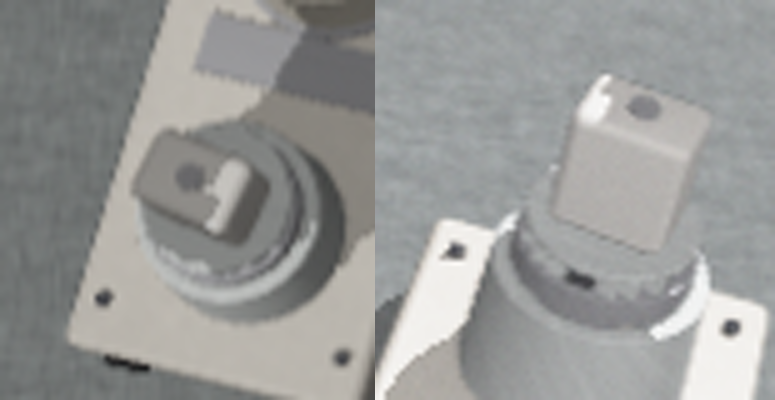

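View pics/s5.png

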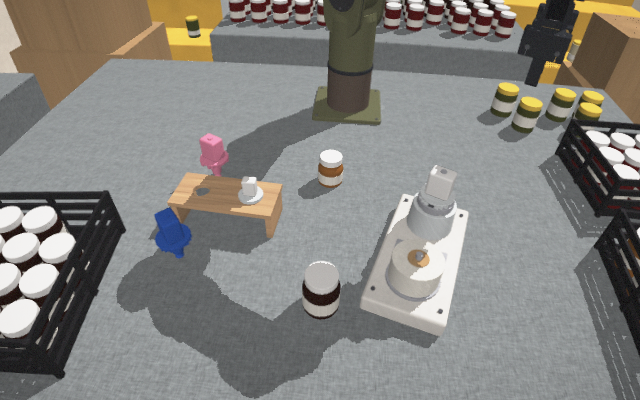

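Released: the mandrel stands upright, with a dog showing inside the slot at (578,278), and the rest of the scene is undisturbed. A height check by triangulation:

```bash
python3 - <<'E'
from plant import r
from h import *
t=r.snapshot("top");s=r.snapshot("scene")
f=lambda x,y,r0,c0:[r0+(y+.5)/5-.5,c0+(x+.5)/5-.5]
K1,K2=f(191,178,170,180),f(645-375,107,150,390)
print(tri(t,K1,s,K2),"expect z .1776"); 
# block yaw
T=[at(t,f(x,y,170,180),.176) for x,y in[(165,130),(268,183),(243,245),(134,192)]]
print(np.mean(T,0)); 
for i in range(4):
    d=T[(i+1)%4]-T[i];print(np.linalg.norm(d),np.arctan2(d[1],d[0]))
for z in(.176,.178,.182): print(z,at(t,K1,z)[:2],at(s,K2,z)[:2])
E
```

```text
(array([0.53748538, 0.18891773, 0.17716314]), np.float64(0.0009130631662785828)) expect z .1776
[0.5333011  0.18385045 0.176     ]
0.050849028921428396 -2.0982671108277318
0.028560244487150676 2.7460215504118315
0.05283042716356789 1.06792621909534
0.02966579733590578 -0.4670695681038617
0.176 [0.53764283 0.1887103 ] [0.53586201 0.18987332]
0.178 [0.53724298 0.18826883] [0.53850061 0.18906259]
0.182 [0.53644328 0.18738591] [0.54377781 0.18744113]
```

```bash
python3 -c "
from plant import r
from h import *
st(r); print(r.finish_job())"
```

```text
t 15.25 pos [0.4322 0.3316 0.3322] yaw -0.47 fixtilt [-0.004  0.012  0.   ] F [-0.8 -0.2  0.7] M [-0.15  0.05 -0.03] open 52.7
the job is handed in; nothing more can be done
None
```

The larger white mandrel is fitted to the spindle, released, and the job is handed in at about 15 s on the clock, with the arm clear of everything.

- **Fitting:** I lifted it from the rack and lowered the shank into the spindle until it touched lightly, at about 3.5 N. I then turned it under 3 to 8 N until the slot dropped over the dogs. A turning moment of 0.33 N m there confirmed the engagement. It stayed just under the brake's 0.35 N m slip value, so the spindle should not have slipped, though I did not check that separately. I then pressed it home; the highest force reading was 26 N.
- **Seating:** It reached a hard stop with the tool at z = 0.1446 m (0.1447 expected) and went no further under about 17 N. After release, triangulating the mandrel's top knob gave z = 0.177 m against 0.1776 expected, on the spindle axis.
- **Surroundings:** In the last picture, the smaller mandrel, the jars and the blue and pink look-alikes are where they were.

**Checks that disagreed or were unclear:**
- The snap of the catch did not show as a separate event in the coarse force readings.
- On a gentle upward try before release the tool rose 0.8 mm, so I pressed the mandrel down again before letting go.
- The final block angle (−0.45 to −0.47 rad) is 0.07 to 0.09 rad off my first camera estimate of the dog line (−0.54 rad). I trusted the feel of the dogs over the picture.

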